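Swap the antenna adapter barrel in the V-block and hold the good one down

TASK

The adapter barrel lying in the dark steel V-block is a reject with a snapped-off connector: take it out and drop it into the wire basket. Then take the good barrel from the white plastic rest, lower it (do not drop it) into the V-block, centred lengthwise, and finish while still holding it there, pressed down with a firm push of about 10 N so that it bears on both walls of the V. Leave the remote control and the spanner where they lie and do not press the red button.

Things in the scene. Friction and masses are not known exactly. Their poses are not given: they have to be found in the camera images.
- reject_center (a point): Centre of the rejected antenna adapter barrel, a loose grey aluminium cylinder 36 mm in diameter and 120 mm long, about 160 g; x runs along its axis. A brass connector 18 mm in diameter stands 14 mm out of its +x end; the one on its -x end is snapped off to a 4 mm stub. At the start it lies seated in the V-block.
- spare_center (a point): Centre of the good antenna adapter barrel, a loose grey aluminium cylinder 36 mm in diameter and 120 mm long, about 160 g; x runs along its axis. A brass connector 18 mm in diameter stands 14 mm out of each end (148 mm overall; either end may point either way). At the start it lies level on the white rest, its centre 30 mm above the shelf.
- rest: White plastic rest under the good barrel, fixed: two saddles 20 mm thick, their middles 42 mm either side of the centre along x, 12 mm high under the barrel, ears 26 mm high, 58 mm wide overall, joined by a strip 14 mm wide and 4 mm high. The middle is open, so fingers can go down on both sides of the barrel there. Origin: centre of its underside on the shelf.
- vblock: Dark steel V-block, fixed, 104 mm long (x, along the groove), 76 mm wide (y), 45.5 mm high: two cheeks 22 mm thick with a clear gap of 60 mm between them, where fingers can go down on both sides of a barrel (base in the gap: 44 mm wide, 8 mm high). In each cheek a 90 degree V notch, open to the top, bottom line 20 mm above the shelf. Origin: centre of the underside.
- v_seat (a point): The point in the V-block where the centre of a seated barrel lies: 45.5 mm above the shelf, half-way along the block; x runs along the groove, y across it, z up.
- v_left: The two sloping V walls on the +y side of the V-block (one in each cheek): the left contact line. Its frame is that of the V-block.
- v_right: The two sloping V walls on the -y side of the V-block: the right contact line. Its frame is that of the V-block.
- basket: Steel wire (slatted) reject basket, fixed to the shelf, open at the top, 210 mm (x) by 150 mm (y) outside, 70 mm high, walls 4 mm. Origin: centre of its underside.
- remote: White plastic remote control lying loose, 150 x 44 x 18 mm, x along its length; origin at the centre of its underside. Leave it alone.
- spanner: Steel spanner lying loose, 170 mm long, x along its length. Leave it alone.
- red_button (a joint): Travel of the springy red push button on the black monitor panel (m): 0 up, 0.005 fully pressed. Do not press it.
Not all that is in view belongs to the job. What is shaped like the part that bears spare_center but brown is not meant. What is shaped like the part that bears reject_center but purple is not meant.

How it is judged (in metres and radians):
On the way:
1. the rejected barrel lies in the wire basket, let go (x of reject_center in the frame of basket between -0.1 and 0.1 m and y of reject_center in the frame of basket between -0.07 and 0.07 m and z of reject_center in the frame of basket between 0 and 0.06 m and contact force between the fingers and reject below 0.05 N), for 0.3 s.
At the end, for the whole second after the job is handed in: Reject at rest in the basket. Good barrel still in the V-block: within 12 mm lengthwise, 2.5 mm sideways, -3 to +2 mm of seated height, 2 degrees of the groove; fingers bear on it (over 3 N) and it bears on each V wall with over 2.5 N (its weight alone gives under 1.5 N) (all of step 1 and linear speed of reject below 0.05 m/s and x of spare_center in the frame of v_seat between -0.012 and 0.012 m and y of spare_center in the frame of v_seat between -0.0025 and 0.0025 m and z of spare_center in the frame of v_seat between -0.003 and 0.002 m and angle between the x axis of spare_center and the x axis of v_seat, either way round below 0.035 rad and contact force between spare and v_left above 2.5 N and contact force between spare and v_right above 2.5 N and contact force between the fingers and spare above 3 N and linear speed of spare below 0.02 m/s); the arm keeps its last pose, push and grip.
It fails at once if the good barrel is dropped (falls freely by some 2 cm) (linear speed of spare above 0.6 m/s and contact force between the fingers and spare below 0.02 N).
It fails at once if the remote control is disturbed (30 mm) (distance of remote from where it was at the start of the episode above 0.03 m).
It fails at once if the spanner is disturbed (30 mm) (distance of spanner from where it was at the start of the episode above 0.03 m).
It fails at once if the red button is pressed (value of joint red_button above 0.003 m).
It also fails if it takes over 61 s, if anything falls off the work surface, if the arm or the gripper's body presses on something with over 40 N, if the wrist force passes 120 N, or if a joint passes its speed limit or range.

ROBOT

A 6-joint arm with a two-finger parallel gripper is mounted at the origin on the work surface. World frame = base frame: x ahead of the robot, y to its left, z up, the work surface at z = 0. Lengths are in m, angles in degrees, forces in N, time in s.
With the tool pointing down it reaches from about 0.275 to 0.85 m from the base axis. Payload 5.2 kg.
Tool frame: the origin (TCP) lies midway between the tips of the shut fingers; the grasp point (between the pads) lies 19 mm behind it (env.grip_depth is the distance from the TCP to the grasp point, in m); z points along the fingers, x is the direction in which the jaws open and shut, and the axes are right-handed (so a half turn about z gives the same grasp; the last joint's range is limited). The gripper opens to 85 mm and grips with 20 to 120 N. Pads are 22 mm wide; open, the fingers measure 114 mm over their backs; the gripper's body (76 mm by 85 mm) begins 54 mm behind the grasp point. The pads swing forward as they close: fully open they stand 13 mm farther back than shut.
Start: joints at [59.313, 14.817, 87.949, -0, 77.235, -11.62], TCP at [0.18, 0.52, 0.231] pointing down, gripper open.
Joint ranges: [-179.93, 179.93], [-52.35, 119.4], [10.71, 147.94], [-69.91, 249.91], [12.55, 155.21], [-178.61, 178.61]. Speed limits (degrees/s): [147.25, 147.25, 180, 180, 180, 180].

INTERFACE

Orientations are given as a 3x3 rotation matrix whose columns are the frame's x, y, z axes.
In Python, from rig import readout, optics, env, trace, mark_of gives the robot as it stands.
- The arm moves only by the shell command python3 -m creep 'ROWS'. ROWS is JSON, a list of rows, each a list of 3 entries, a list of its own where there are three numbers: the opening in per cent of the stroke, from 0 (shut) to 100 (fully open), then the shift along the tool's x, y, z in cm, then the turn about the tool's z in degrees. A call has 1 to 20 rows; each row shifts and turns the pose as measured when the row begins, along the tool's axes as they then stand; what a row does not reach is not made up. A row lasts 1/8 s, in which the tool goes at most 62.5 mm and 10.7 degrees, less where a joint would pass 70% of its speed; a pose out of reach is approached as far as the arm can. A call with a gripper value outside its range is refused whole. The fingers move at their own pace and stop on an object; the grip force is fixed at half the most. Time passes only in rows, so rows that do not move let the fingers close. It gives the time, the measured TCP pose, the force and the opening at its end, in the units of the state.
- readout.get_obs(): the state, without advancing time (a new reading comes with each control period).
- optics.get_image(name): name is "scene" or "top" or "wrist"; returns (picture, depth): 420x560x3 uint8, red, green, blue; 420x560 float32, m along the optical axis (not along the pixel's ray), 0 where there is no reading.
- optics.camera_params(name): a dict with "mtx" (3x3 intrinsics, pixels), "xyz" and "attitude" of the camera in the world; the wrist camera has in their place "mount" (4x4, takes a point from camera to tool coordinates, whose origin is the TCP and whose axes are the tool frame's). Camera axes: x right, y down, z forward; pixel columns grow to the right and rows downward; lengths in m; the calibration is good to about 2 mm. A picture is of the moment at which its call begins: read the wrist's pose just before it. camera_params takes no time and is no camera call.
- env.sign_off(): hands the job in, once; it reports no verdict.
Trained networks look in the newest picture that a camera, given by its name, has taken for a name from the list of things; names that differ only in an ending like _2 or _b are one class to them, and where a whole thing is asked for, a point or a joint stands for the part that bears it (a point fixed in the world has none). Each returns a list of dicts, best first, with "confidence" (0 to 1); they miss things now and then, are a little off and sometimes report something else, mostly with a low value. They report only what shows in the picture. A call takes as long as a camera call. They do not tell look-alikes from the thing itself.
- trace(camera, query): "pixels" (420x560 bool, what is visible of it).
- mark_of(camera, query): "at" ([x, y, z] in m, in the coordinates of the camera as it stood for that picture, good to about 4 mm: a listed point, or the origin of a listed thing).
The state is a dict: "time_s": time; "joint_positions": joint angles; "dq": joint speeds; "effort": joint torques, N m; "eef_pos": TCP position; "tool_rot": TCP orientation; "contact_force": force on the tool from outside, world axes, zero at the start; "ft_torque": the same for the moment, N m; "opening": finger opening in m.
Only numpy, scipy, OpenCV 4.12 (cv2) and the standard library are available. Lean on these libraries where they do the work, as an engineer would, in place of code of your own. Each camera call takes 0.05 s, during which the arm holds its last target.

## Working session

There is one attempt and no reset: what is moved stays moved. The work goes in short steps, Python scripts to look and compute and a shell command to move; the robot and the scene stay as the last step left them, time stands still between calls to the robot, and variables do not carry over. Pictures are saved under pics/ and viewed, and the job is handed in when it is done.

```bash
ls; mkdir -p pics
cat > h.py <<'E'
import numpy as np, cv2, json
from rig import readout, optics, env, trace, mark_of
def snap(name,fn):
    o=readout.get_obs()
    im,d=optics.get_image(name)
    cv2.imwrite('pics/'+fn,im[:,:,::-1])
    return o,im,d
def T(name,o=None):
    p=optics.camera_params(name)
    M=np.eye(4)
    if 'mount' in p:
        W=np.eye(4);W[:3,:3]=np.array(o['tool_rot']);W[:3,3]=o['eef_pos']
        M=W@np.array(p['mount'])
    else:
        M[:3,:3]=np.array(p['attitude']);M[:3,3]=p['xyz']
    return M,np.array(p['mtx'])
def cloud(d,M,K):
    v,u=np.mgrid[:d.shape[0],:d.shape[1]]
    P=np.stack([(u-K[0,2])/K[0,0]*d,(v-K[1,2])/K[1,1]*d,d],-1)
    return P@M[:3,:3].T+M[:3,3]
E
python3 - <<'E'
from h import *
print(readout.get_obs())
for n in ('scene','top','wrist'):
    o,im,d=snap(n,n+'0.png'); M,K=T(n,o); print(n,M.round(3).tolist(),K.round(1).tolist())
    for q in ('reject_center','spare_center','rest','vblock','v_seat','basket','remote','spanner','red_button'):
        for m in mark_of(n,q): print(q,round(m['confidence'],2),(M[:3,:3]@np.array(m['at'])+M[:3,3]).round(4))
print(readout.get_obs()['time_s'])
E
```

```text
pics
{'time_s': 0.0, 'joint_positions': array([ 5.93117777e+01,  1.48605567e+01,  8.80114283e+01, -1.20727565e-04,
        7.72349201e+01, -1.16196805e+01]), 'dq': array([ 0.03076081,  0.00187991,  0.06923138, -0.07935573,  0.10902425,
        0.0690801 ]), 'effort': array([ 1.17124186e-03, -4.46025968e+01, -2.90576935e+01, -3.43331021e-04,
        1.16720909e-02,  1.46850647e-05]), 'eef_pos': array([0.17938704, 0.51936134, 0.23046006]), 'tool_rot': array([[ 3.26697717e-01,  9.45128403e-01, -9.50497272e-04],
       [ 9.45127113e-01, -3.26698886e-01, -1.60559625e-03],
       [-1.82802102e-03, -3.73796113e-04, -9.99998259e-01]]), 'contact_force': array([-0.44525105, -0.1303352 ,  0.32576751]), 'ft_torque': array([-0.01945546,  0.04140253, -0.0280251 ]), 'opening': 0.0853089434633594}
scene [[-0.778, 0.544, -0.313, 0.825], [0.628, 0.667, -0.401, 0.413], [-0.01, -0.509, -0.861, 0.81], [0.0, 0.0, 0.0, 1.0]] [[384.9, 0.0, 281.9], [0.0, 384.9, 206.1], [0.0, 0.0, 1.0]]
reject_center 0.83 [0.6351 0.4227 0.0208]
reject_center 0.82 [0.5624 0.0227 0.0457]
spare_center 0.67 [0.4402 0.1671 0.0212]
vblock 0.65 [0.5612 0.0274 0.0012]
v_seat 0.77 [0.5671 0.022  0.0433]
basket 0.8 [ 0.4454 -0.2876  0.0026]
remote 0.59 [ 0.3872 -0.0166  0.0061]
remote 0.2 [ 0.4479 -0.2855  0.0022]
spanner 0.75 [ 0.7334  0.1783 -0.0029]Traceback (most recent call last):
  File "<stdin>", line 6, in <module>
ValueError: it knows: basket, reject_center, remote, rest, spanner, spare_center, v_left, v_right, v_seat, vblock
```

Run:
```python
from h import *
for n in ('top','wrist'):
    o,im,d=snap(n,n+'0.png'); M,K=T(n,o); print(n,M.round(3).tolist(),K.round(1).tolist())
    for q in ('reject_center','spare_center','rest','vblock','v_seat','basket','remote','spanner'):
        for m in mark_of(n,q): print(q,round(m['confidence'],2),(M[:3,:3]@np.array(m['at'])+M[:3,3]).round(4))
print(readout.get_obs()['time_s'])
```

```text
top [[0.001, -0.997, 0.074, 0.471], [-1.0, -0.0, 0.002, 0.034], [-0.002, -0.074, -0.997, 1.343], [0.0, 0.0, 0.0, 1.0]] [[468.3, 0.0, 281.9], [0.0, 468.3, 215.2], [0.0, 0.0, 1.0]]
reject_center 0.62 [0.5687 0.0225 0.0463]
reject_center 0.57 [0.6295 0.4188 0.0213]
spare_center 0.75 [0.4842 0.3179 0.0319]
spare_center 0.63 [0.4328 0.1648 0.0205]
rest 0.69 [ 0.4799  0.3144 -0.0022]
vblock 0.83 [0.5618 0.0216 0.0032]
v_seat 0.77 [0.5672 0.026  0.044 ]
v_seat 0.35 [ 0.389  -0.0257  0.0009]
basket 0.95 [ 0.4427 -0.2849 -0.001 ]
remote 0.7 [ 0.3902 -0.0229  0.0004]
spanner 0.81 [0.7341 0.1738 0.0047]
wrist [[0.326, 0.906, 0.271, 0.111], [0.945, -0.313, -0.094, 0.544], [-0.0, 0.287, -0.958, 0.374], [0.0, 0.0, 0.0, 1.0]] [[322.6, 0.0, 284.4], [0.0, 322.6, 212.3], [0.0, 0.0, 1.0]]
1.35
```

View pics/scene0.png

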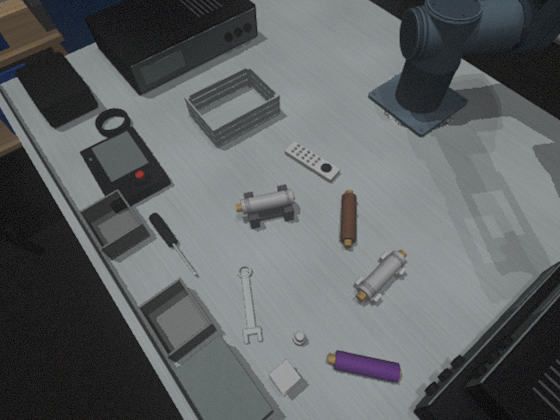

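View pics/top0.png

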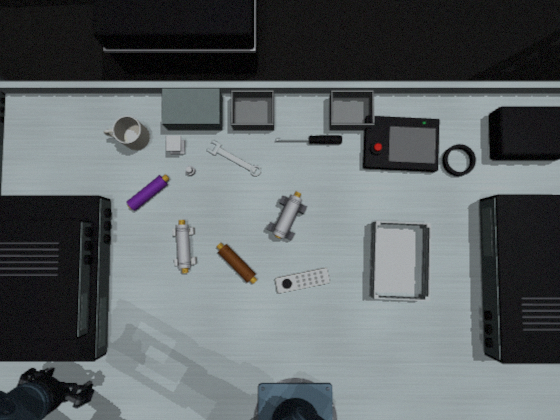

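The scene picture shows the V-block with the reject at (267,202) and the spare on the white rest at (382,275). The brown dummy is at (348,218) and the purple one at (365,366). In the top view the reject is at (286,215), the spare at (183,247), the basket at (400,260) and the remote at (302,280). Next I'll measure from the depth.

```bash
cat > meas.py <<'E'
from h import *
import sys
def axisfit(name,q,near,fn=None,r=0.018):
    o,im,d=snap(name,fn or f'tmp_{name}.png'); M,K=T(name,o); P=cloud(d,M,K)
    out=[]
    for t in trace(name,q):
        m=t['pixels']&(d>0); p=P[m]
        if len(p)<30: continue
        c=np.median(p,0)
        if np.linalg.norm(c[:2]-near)>0.06: continue
        # top band + colour/height statistics
        xy=p[:,:2].astype(np.float32)
        (cx,cy),(w,h),a=cv2.minAreaRect(xy*1000)
        L=max(w,h); ang=a if w>=h else a+90
        ang=(ang+90)%180-90
        # PCA
        q2=xy-xy.mean(0); w_,v_=np.linalg.eigh(q2.T@q2); v=v_[:,1]; pca=(np.degrees(np.arctan2(v[1],v[0]))+90)%180-90
        print(name,q,round(t['confidence'],2),'n',len(p),'ctr',round(cx,1),round(cy,1),'size',round(w,1),round(h,1),'ang',round(ang,2),'pca',round(pca,2),'ztop95',np.percentile(p[:,2],[5,50,95,99]).round(4))
        out.append((p,m,im,ang))
    return out
def cylfit(p,r=0.018):
    # robust fit of cylinder: axis point (x0,y0,z0) dir angle, level
    from scipy.optimize import least_squares
    c=np.median(p,0)
    def res(s,pp):
        a=s[3];n=np.array([-np.sin(a),np.cos(a)])
        l=(pp[:,:2]-s[:2])@n
        return np.hypot(l,pp[:,2]-s[2])-r
    return c,res,least_squares
E
python3 - <<'E'
from meas import *
for n in('top','scene'):
    for q,near in (('reject_center',(.565,.023)),('spare_center',(.482,.317)),('vblock',(.565,.023)),('rest',(.482,.317)),('basket',(.445,-.285)),('remote',(.389,-.02)),('spanner',(.734,.176))):
        out=axisfit(n,q,near)
        if 'center' in q:
            for p,m,im,a0 in out:
                c,res,ls=cylfit(p)
                for k in range(2):
                    s0=[c[0],c[1],c[2]-.018,np.radians(a0)]
                    f=ls(lambda s:np.r_[res(s,p),1e-3*((s[:2]-c[:2])@[np.cos(s[3]),np.sin(s[3])])],s0,loss='soft_l1',f_scale=.001)
                s=f.x;u=np.array([np.cos(s[3]),np.sin(s[3])])
                l=(p[:,:2]-s[:2])@u
                print('  cyl',s[:3].round(4),'deg',np.degrees(s[3]).round(2),'ext',np.percentile(l,[0,1,99,100]).round(4),'medres',np.median(abs(res(s,p))).round(4), 'mid', (s[:2]+u*np.percentile(l,[.5,99.5]).mean()).round(4))
E
```

```text
top reject_center 0.94 n 616 ctr 571.6 19.8 size 39.0 143.4 ang -22.8 pca -25.06 ztop95 [0.0486 0.0609 0.0671 0.0701]
  cyl [0.5643 0.0235 0.0462] deg -24.76 ext [-0.0636 -0.0609  0.0714  0.0799] medres 0.0015 mid [0.5688 0.0215]
top spare_center 0.79 n 608 ctr 482.1 317.0 size 145.0 44.2 ang 3.74 pca 5.58 ztop95 [0.0341 0.0455 0.0515 0.0531]
  cyl [0.4841 0.3146 0.0307] deg 4.71 ext [-0.0745 -0.0715  0.0673  0.0707] medres 0.0015 mid [0.4829 0.3145]
top vblock 0.73 n 183 ctr 560.6 24.6 size 73.1 101.8 ang -24.22 pca -22.3 ztop95 [0.0388 0.0452 0.0498 0.0517]
top rest 0.6 n 129 ctr 480.8 313.8 size 102.7 58.4 ang 4.75 pca 6.25 ztop95 [0.0041 0.0248 0.0313 0.0343]
top basket 0.88 n 4668 ctr 444.8 -297.6 size 173.4 214.6 ang -2.23 pca -3.12 ztop95 [0.001  0.0065 0.0711 0.0742]
top remote 0.65 n 840 ctr 385.9 -19.5 size 45.2 150.0 ang -78.9 pca -78.53 ztop95 [0.0144 0.0193 0.024  0.0263]
top spanner 0.66 n 408 ctr 735.3 175.8 size 152.3 37.4 ang 61.8 pca 60.43 ztop95 [0.0007 0.0081 0.0129 0.0149]
scene reject_center 0.96 n 844 ctr 563.7 5.6 size 72.7 135.6 ang -24.62 pca -26.09 ztop95 [0.0423 0.0583 0.0631 0.0641]
  cyl [0.5671 0.0229 0.044 ] deg -25.2 ext [-0.0637 -0.0602  0.069   0.0719] medres 0.0009 mid [0.5708 0.0211]
scene spare_center 0.6 n 1034 ctr 478.8 313.4 size 161.0 35.5 ang 5.17 pca 4.8 ztop95 [0.0335 0.0438 0.0479 0.0492]
  cyl [0.4957 0.3145 0.0287] deg 4.44 ext [-0.0973 -0.0795  0.0627  0.0635] medres 0.0008 mid [0.4864 0.3138]
scene vblock 0.58 n 584 ctr 565.0 25.5 size 77.0 103.9 ang -24.46 pca -23.13 ztop95 [0.0041 0.0178 0.0444 0.0455]
scene basket 0.57 n 4692 ctr 437.1 -324.3 size 231.0 227.7 ang 88.26 pca 14.13 ztop95 [0.0006 0.0239 0.0682 0.0701]
scene remote 0.68 n 902 ctr 390.5 -17.9 size 45.6 149.2 ang -78.7 pca -78.17 ztop95 [0.0066 0.0165 0.0194 0.0203]
scene spanner 0.85 n 800 ctr 736.4 175.5 size 169.0 38.7 ang 60.11 pca 61.32 ztop95 [-0.0007  0.0062  0.0088  0.0099]
```

```bash
cat > go.py <<'E'
# usage: go.py x y z axis_deg  -> remaining shift in tool axes (cm) and turn (deg)
from h import *
import sys
x,y,z,a=map(float,sys.argv[1:5])
o=readout.get_obs();R=np.array(o['tool_rot']);p=np.array(o['eef_pos'])
d=R.T@(np.array([x,y,z])-p)*100
cur=np.degrees(np.arctan2(R[1,1],R[0,1]))
print('t',o['time_s'],'pos',p.round(4),'ang',cur.round(2),'shift cm',d.round(2),'turn',round((cur-a+180)%360-180,2),'F',np.round(o['contact_force'],2),'op',round(o['opening'],4),'tilt',R[:,2].round(4))
E
python3 go.py 0.5645 0.0238 0.20 -24.7
```

```text
t 2.75 pos [0.1797 0.5198 0.2313] ang -19.07 shift cm [-34.31  52.58   3.13] turn 5.63 F [0.1  0.   0.64] op 0.0858 tilt [ 0. -0. -1.]
```

```bash
python3 -m creep '[[100,[-2.86,4.38,0.26],0],[100,[-2.86,4.38,0.26],0],[100,[-2.86,4.38,0.26],0],[100,[-2.86,4.38,0.26],0],[100,[-2.86,4.38,0.26],0],[100,[-2.86,4.38,0.26],0],[100,[-2.86,4.38,0.26],0],[100,[-2.86,4.38,0.26],0],[100,[-2.86,4.38,0.26],0],[100,[-2.86,4.38,0.26],0],[100,[-2.86,4.38,0.26],0],[100,[-2.86,4.38,0.26],0],[100,[0,0,0],5.6],[100,[0,0,0],0]]'; python3 go.py 0.5645 0.0238 0.20 -24.7
```

```text
time_s: 4.5
eef_pos: [0.579, 0.0089, 0.2001]
tool_rot: [[0.417, 0.909, 0.007], [0.909, -0.417, 0.004], [0.006, 0.005, -1.0]]
contact_force: [-0.3, -0.5, 0.2]
opening: 0.0854
t 4.5 pos [0.579  0.0089 0.2001] ang -24.64 shift cm [ 0.75 -1.94  0.  ] turn 0.06 F [-0.31 -0.55  0.16] op 0.0854 tilt [ 0.007   0.0038 -1.    ]
```

```bash
python3 -m creep '[[100,[0.75,-1.94,0],0],[100,[0,0,0],0]]'; python3 go.py 0.5645 0.0238 0.20 -24.7
python3 - <<'E'
from meas import *
for q in ('reject_center','vblock'):
    out=axisfit('wrist',q,(.565,.023),'w1.png')
    if 'center' in q:
            for p,m,im,a0 in out:
                c,res,ls=cylfit(p)
                s0=[c[0],c[1],c[2]-.018,np.radians(a0)]
                f=ls(lambda s:np.r_[res(s,p),1e-3*((s[:2]-c[:2])@[np.cos(s[3]),np.sin(s[3])])],s0,loss='soft_l1',f_scale=.001)
                s=f.x;u=np.array([np.cos(s[3]),np.sin(s[3])])
                l=(p[:,:2]-s[:2])@u
                print('  cyl',s[:3].round(4),'deg',np.degrees(s[3]).round(2),'ext',np.percentile(l,[0,1,99,100]).round(4),'mid', (s[:2]+u*np.percentile(l,[.5,99.5]).mean()).round(4))
o=readout.get_obs();M,K=T('wrist',o)
for q in ('reject_center','v_seat','vblock'):
    for m in mark_of('wrist',q): print(q,round(m['confidence'],2),(M[:3,:3]@np.array(m['at'])+M[:3,3]).round(4))
E
```

```text
time_s: 4.75
eef_pos: [0.5629, 0.0255, 0.1999]
tool_rot: [[0.413, 0.911, 0.006], [0.911, -0.413, 0.004], [0.006, 0.004, -1.0]]
contact_force: [-0.3, 0.0, -0.0]
opening: 0.0852
t 4.75 pos [0.5629 0.0255 0.1999] ang -24.42 shift cm [-0.09  0.21 -0.01] turn 0.28 F [-0.32  0.03 -0.04] op 0.0852 tilt [ 0.0062  0.0043 -1.    ]
wrist reject_center 0.67 n 5173 ctr 582.9 14.2 size 40.8 167.0 ang -25.36 pca -24.85 ztop95 [0.0502 0.0611 0.0641 0.0647]
  cyl [0.5504 0.0298 0.0455] deg -24.76 ext [-0.0473 -0.0458  0.089   0.1196] mid [0.5703 0.0206]
wrist vblock 0.69 n 2513 ctr 570.9 18.1 size 84.6 123.3 ang -24.77 pca -23.76 ztop95 [0.0077 0.0437 0.0457 0.0465]
```

View pics/w1.png

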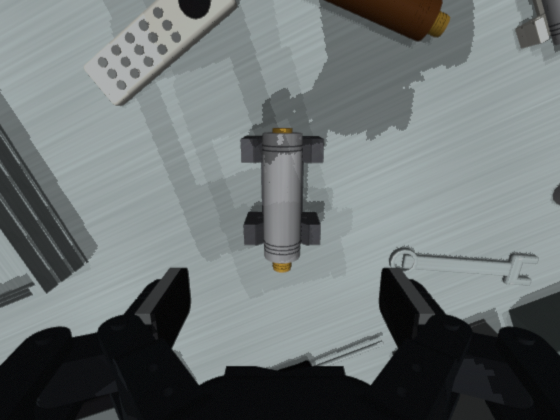

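The wrist view shows the reject seated at (283,200), square to the open jaws, with the cheeks at rows 148 and 227. Its axis agrees with the fixed cameras to about 0.5 mm. I'll find the V-block's lengthwise centre from the cheek tops while I go down.

```bash
python3 - <<'E'
from h import *
o,im,d=snap('wrist','w2.png');M,K=T('wrist',o);P=cloud(d,M,K)
a=np.radians(-24.75);u=np.array([np.cos(a),np.sin(a)]);n=np.array([-u[1],u[0]])
c=np.array([.5643,.0235])
X=(P[...,:2]-c)@u;Y=(P[...,:2]-c)@n;Z=P[...,2]
m=(d>0)&(abs(X)<.08)&(abs(Y)<.05)
k=m&(Z>.042)&(Z<.049)&(abs(Y)>.024)
print(k.sum())
for lo,hi in((-.08,0),(0,.08)):
    s=k&(X>lo)&(X<hi);print('cheek X',np.percentile(X[s],[1,5,50,95,99]).round(4),'Y',np.percentile(Y[s],[1,5,95,99]).round(4),'Z',np.median(Z[s]).round(4))
k=m&(Z>.0455)&(abs(Y)<.010)
xs=X[k];h=np.histogram(xs,np.arange(-.08,.085,.004));
for b in np.arange(-.08,.08,.004):
    s=k&(X>=b)&(X<b+.004)
    if s.sum(): print(b.round(3),s.sum(),Z[s].max().round(4),end='; ')
E
python3 go.py 0.5643 0.0235 0.025 -24.75
```

```text
1354
cheek X [-0.0529 -0.052  -0.0429 -0.0329 -0.032 ] Y [-0.0378 -0.0367  0.0364  0.0375] Z 0.0445
cheek X [0.0286 0.029  0.0389 0.0496 0.0505] Y [-0.0377 -0.0364  0.0362  0.0375] Z 0.0445
-0.064 80 0.0565; -0.06 114 0.0651; -0.056 113 0.0649; -0.052 115 0.0646; -0.048 109 0.0655; -0.044 100 0.0648; -0.04 113 0.065; -0.036 108 0.0655; -0.032 101 0.0651; -0.028 110 0.0651; -0.024 97 0.2966; -0.02 109 0.2961; -0.016 317 0.2908; -0.012 4272 0.29; -0.008 99 0.0651; -0.004 93 0.0646; 0.0 95 0.0648; 0.004 93 0.0653; 0.008 91 0.065; 0.012 95 0.0651; 0.016 93 0.0649; 0.02 90 0.0646; 0.024 87 0.0653; 0.028 91 0.0648; 0.032 86 0.0646; 0.036 88 0.0648; 0.04 94 0.0656; 0.044 84 0.0646; 0.048 83 0.0647; 0.052 76 0.0645; 0.056 83 0.0648; 0.06 21 0.0641; 0.064 33 0.0559; 0.068 78 0.0561; 0.072 51 0.0561; t 5.15 pos [0.5647 0.0235 0.1998] ang -24.6 shift cm [-0.13 -0.13 17.48] turn 0.15 F [ 0.94 -0.81  0.5 ] op 0.0856 tilt [ 0.0072  0.0036 -1.    ]
```

```bash
python3 -m creep '[[100,[-0.1,-0.15,4],0.1],[100,[0,0,4],0],[100,[0,0,3],0],[100,[0,0,1.5],0],[100,[0,0,0],0]]'; python3 go.py 0.5636 0.0239 0.023 -24.75
```

```text
time_s: 5.78
eef_pos: [0.5664, 0.0226, 0.0729]
tool_rot: [[0.418, 0.908, 0.012], [0.908, -0.418, 0.003], [0.007, 0.01, -1.0]]
contact_force: [-0.1, 0.2, 1.2]
opening: 0.0853
t 5.775 pos [0.5664 0.0226 0.0729] ang -24.74 shift cm [-0.04 -0.35  4.99] turn 0.01 F [-0.13  0.22  1.18] op 0.0853 tilt [ 0.0118  0.0028 -0.9999]
```

```bash
python3 -m creep '[[100,[0,-0.3,2.5],0],[100,[0,0,1.5],0],[100,[0,0,0.7],0],[100,[0,0,0],0]]'; python3 go.py 0.5636 0.0239 0.023 -24.75
```

```text
time_s: 6.28
eef_pos: [0.5686, 0.0232, 0.0291]
tool_rot: [[0.418, 0.908, 0.02], [0.908, -0.418, 0.001], [0.01, 0.018, -1.0]]
contact_force: [-0.4, -0.0, -0.4]
opening: 0.0854
t 6.275 pos [0.5686 0.0232 0.0291] ang -24.74 shift cm [-0.16 -0.49  0.6 ] turn 0.01 F [-0.42 -0.03 -0.44] op 0.0854 tilt [ 0.0204  0.0014 -0.9998]
```

```bash
python3 -m creep '[[100,[-0.15,-0.5,0.5],0],[100,[0,0,0.1],0],[100,[0,0,0],0]]'; python3 go.py 0.5636 0.0239 0.023 -24.75
```

```text
time_s: 6.65
eef_pos: [0.5644, 0.0238, 0.0242]
tool_rot: [[0.418, 0.908, 0.023], [0.908, -0.418, 0.001], [0.011, 0.021, -1.0]]
contact_force: [1.1, -1.0, 0.3]
opening: 0.0853
t 6.65 pos [0.5644 0.0238 0.0242] ang -24.74 shift cm [-0.03 -0.08  0.12] turn 0.01 F [ 1.11 -1.03  0.26] op 0.0853 tilt [ 2.320e-02  9.000e-04 -9.997e-01]
```

```bash
python3 -m creep '[[0,[0,0,0],0],[0,[0,0,0],0],[0,[0,0,0],0],[0,[0,0,0],0],[0,[0,0,0],0],[0,[0,0,0],0]]'; python3 go.py 0.5636 0.0239 0.023 -24.75
```

```text
time_s: 7.4
eef_pos: [0.5644, 0.023, 0.025]
tool_rot: [[0.418, 0.908, 0.023], [0.909, -0.418, -0.001], [0.009, 0.021, -1.0]]
contact_force: [-0.9, 0.0, 1.4]
opening: 0.0347
t 7.4 pos [0.5644 0.023  0.025 ] ang -24.7 shift cm [ 0.05 -0.12  0.2 ] turn 0.05 F [-0.87  0.    1.38] op 0.0347 tilt [ 2.330e-02 -5.000e-04 -9.997e-01]
```

```bash
python3 -m creep '[[0,[0,0,-0.5],0],[0,[0,0,-2],0],[0,[0,0,-3],0],[0,[0,0,-4],0],[0,[0,0,-3],0],[0,[0,0,-1],0]]'; python3 go.py 0.445 -0.286 0.15 -2
```

```text
time_s: 8.15
eef_pos: [0.5596, 0.0238, 0.1621]
tool_rot: [[0.418, 0.908, 0.018], [0.909, -0.418, 0.001], [0.009, 0.016, -1.0]]
contact_force: [-0.4, -0.6, -2.2]
opening: 0.0345
t 8.15 pos [0.5596 0.0238 0.1621] ang -24.7 shift cm [-32.95   2.52   0.97] turn -22.7 F [-0.42 -0.56 -2.24] op 0.0345 tilt [ 0.0178  0.0012 -0.9998]
```

```bash
python3 -m creep '[[0,[-3,0.3,0],0],[0,[-5,0.4,0],0],[0,[-5,0.4,0],0],[0,[-5,0.4,0],0],[0,[-5,0.4,0],0],[0,[-4,0.4,0],0],[0,[-2,0.2,0],0],[0,[-1,0,0],0],[0,[0,0,0],0]]'; python3 go.py 0.445 -0.286 0.15 -2
```

```text
time_s: 9.28
eef_pos: [0.4516, -0.2644, 0.1526]
tool_rot: [[0.416, 0.909, 0.011], [0.909, -0.416, 0.008], [0.012, 0.007, -1.0]]
contact_force: [0.5, 0.6, -0.8]
opening: 0.0346
t 9.275 pos [ 0.4516 -0.2644  0.1526] ang -24.58 shift cm [-2.24  0.29  0.23] turn -22.58 F [ 0.49  0.65 -0.8 ] op 0.0346 tilt [ 0.0111  0.0084 -0.9999]
```

```bash
python3 -m creep '[[0,[-2.2,0.3,0],-8],[0,[0,0,1],-8],[0,[0,0,1],-6],[0,[0,0,0],0]]'; python3 go.py 0.445 -0.286 0.045 -2
python3 - <<'E'
from h import *
snap('wrist','w3.png');snap('top','t3.png')
E
```

```text
time_s: 9.78
eef_pos: [0.4466, -0.2811, 0.131]
tool_rot: [[0.03, 1.0, 0.01], [0.999, -0.03, 0.011], [0.012, 0.01, -1.0]]
contact_force: [0.3, -0.0, -2.1]
opening: 0.0339
t 9.775 pos [ 0.4466 -0.2811  0.131 ] ang -1.7 shift cm [-0.59 -0.23  8.59] turn 0.3 F [ 0.27 -0.01 -2.08] op 0.0339 tilt [ 0.0105  0.0115 -0.9999]
```

View pics/w3.png

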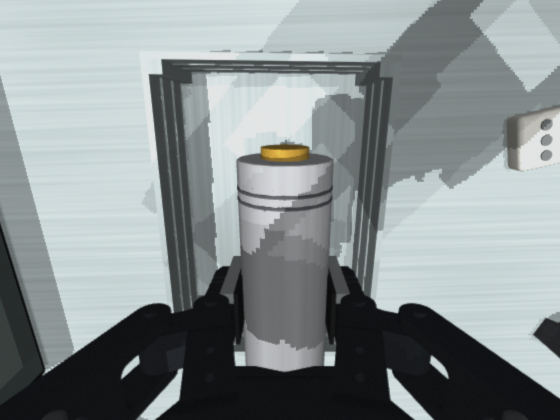

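View pics/t3.png

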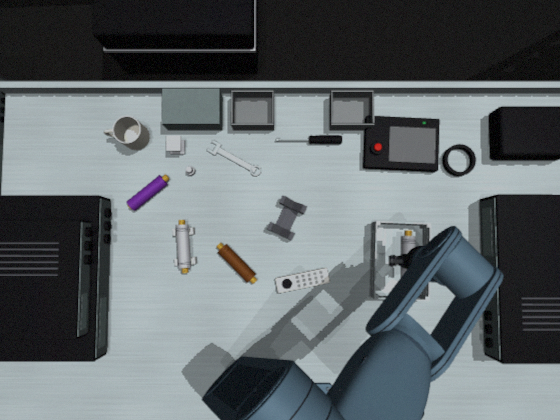

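The reject is held over the basket, between its walls (columns 160–390 in the wrist view, (408,240) in the top view). The V-block is empty at (286,218). Now I lower it.

```bash
python3 -m creep '[[0,[-0.5,-0.2,2],0],[0,[0,-0.2,3],0],[0,[0,-0.2,2.5],0],[0,[0,0,1.2],0],[0,[0,0,0.3],0],[0,[0,0,0],0]]'; python3 go.py 0.445 -0.286 0.025 -2
```

```text
time_s: 10.62
eef_pos: [0.446, -0.2865, 0.0438]
tool_rot: [[0.036, 0.999, 0.018], [0.999, -0.036, 0.004], [0.005, 0.018, -1.0]]
contact_force: [-0.3, 0.4, -1.1]
opening: 0.0346
t 10.625 pos [ 0.446  -0.2865  0.0438] ang -2.08 shift cm [ 0.04 -0.14  1.88] turn -0.08 F [-0.31  0.39 -1.15] op 0.0346 tilt [ 0.0183  0.0042 -0.9998]
```

```bash
python3 -m creep '[[0,[0,0,1.2],0],[0,[0,0,1],0],[0,[0,0,0.2],0],[0,[0,0,0],0],[60,[0,0,0],0],[60,[0,0,0],0],[100,[0,0,0],0],[100,[0,0,0],0],[100,[0,0,0],0]]'; python3 go.py 0.445 -0.286 0.15 -2
python3 - <<'E'
from h import *
snap('wrist','w4.png')
E
```

```text
time_s: 11.75
eef_pos: [0.4483, -0.2881, 0.0209]
tool_rot: [[0.037, 0.999, 0.022], [0.999, -0.037, 0.0], [0.001, 0.022, -1.0]]
contact_force: [0.4, 0.0, -0.1]
opening: 0.0852
t 11.75 pos [ 0.4483 -0.2881  0.0209] ang -2.1 shift cm [  0.21  -0.05 -12.92] turn -0.1 F [ 0.42  0.02 -0.1 ] op 0.0852 tilt [ 2.230e-02  2.000e-04 -9.998e-01]
```

View pics/w4.png

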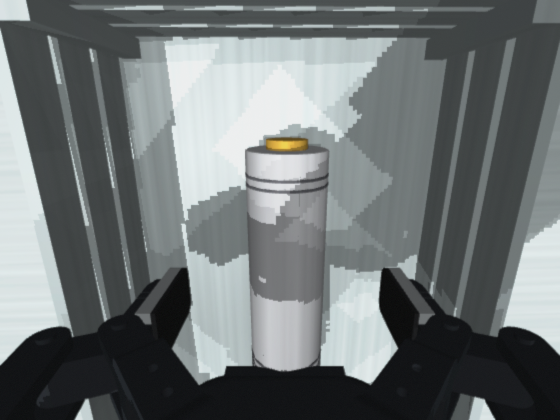

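The reject lies free in the basket at (287,260), with the pads clear on both sides. Now I lift straight up.

```bash
python3 -m creep '[[100,[0,0,-2],0],[100,[0,0,-4],0],[100,[0,0,-5],0],[100,[0,0,-4],0],[100,[0,0,-2],0],[100,[0,0,0],0]]'; python3 go.py 0.483 0.3145 0.20 4.6
```

```text
time_s: 12.55
eef_pos: [0.4439, -0.2877, 0.1953]
tool_rot: [[0.037, 0.999, 0.021], [0.999, -0.037, 0.002], [0.002, 0.021, -1.0]]
contact_force: [-0.9, 0.2, 0.4]
opening: 0.0851
t 12.55 pos [ 0.4439 -0.2877  0.1953] ang -2.11 shift cm [60.32  1.7  -0.29] turn -6.71 F [-0.9   0.18  0.42] op 0.0851 tilt [ 0.0209  0.0016 -0.9998]
```

```bash
python3 -m creep '[[100,[4,0.1,0],0],[100,[6,0.2,0],0],[100,[6,0.2,0],0],[100,[6,0.2,0],0],[100,[6,0.2,0],0],[100,[6,0.2,0],0],[100,[6,0.2,0],0],[100,[6,0.2,0],0],[100,[5,0.2,0],0],[100,[3.5,0,0],0],[100,[2,0,0],-3.4],[100,[1,0,0],-3.4],[100,[0,0,0],0]]'; python3 go.py 0.483 0.3145 0.20 4.6
```

```text
time_s: 14.18
eef_pos: [0.4751, 0.304, 0.1775]
tool_rot: [[-0.082, 0.997, -0.003], [0.997, 0.082, 0.001], [0.001, -0.003, -1.0]]
contact_force: [-0.8, 0.1, 0.3]
opening: 0.0854
t 14.175 pos [0.4751 0.304  0.1775] ang 4.73 shift cm [ 0.99  0.87 -2.25] turn 0.13 F [-0.75  0.13  0.26] op 0.0854 tilt [-3.3e-03  5.0e-04 -1.0e+00]
```

Now I take a wrist measurement of the spare and of the rest. While the V-block is empty I also take a top view and a scene view of it.

Run:
```python
from meas import *
o,im,d=snap('wrist','w5.png');M,K=T('wrist',o);P=cloud(d,M,K)
for t in trace('wrist','spare_center'):
    m=t['pixels']&(d>0);p=P[m];c=np.median(p,0);print(round(t['confidence'],2),m.sum(),c.round(3))
    if np.linalg.norm(c[:2]-[.483,.3145])>.06: continue
    p=p[(p[:,2]<.08)]
    _,res,ls=cylfit(p)
    f=ls(lambda s:np.r_[res(s,p),1e-3*((s[:2]-c[:2])@[np.cos(s[3]),np.sin(s[3])])],[c[0],c[1],c[2]-.018,.08],loss='soft_l1',f_scale=.001)
    s=f.x;u=np.array([np.cos(s[3]),np.sin(s[3])]);l=(p[:,:2]-s[:2])@u
    zt=p[:,2]; 
    body=l[zt>s[2]+.0135]
    print(' cyl',s[:3].round(4),np.degrees(s[3]).round(2),'ext',np.percentile(l,[0,.5,99.5,100]).round(4),'body',np.percentile(body,[0,.5,99.5,100]).round(4),'bodymid',(s[:2]+u*np.percentile(body,[.5,99.5]).mean()).round(4),'allmid',(s[:2]+u*np.percentile(l,[.5,99.5]).mean()).round(4))
print(o['eef_pos'])
a=np.radians(-24.75);u=np.array([np.cos(a),np.sin(a)]);n=np.array([-u[1],u[0]]);c=np.array([.5643,.0235])
for nme in('top','scene'):
    o,im,d=snap(nme,nme+'5.png');M,K=T(nme,o);P=cloud(d,M,K)
    X=(P[...,:2]-c)@u;Y=(P[...,:2]-c)@n;Z=P[...,2]
    k=(d>0)&(abs(X)<.08)&(abs(Y)<.05)&(Z>.040)&(Z<.055)
    print(nme,k.sum(),'X',np.percentile(X[k],[1,50,99]).round(4),'Y',np.percentile(Y[k],[1,50,99]).round(4))
```

```text
0.69 5479 [0.475 0.312 0.045]
 cyl [0.4876 0.3137 0.0299] 4.81 ext [-0.0785 -0.0776  0.0674  0.0696] body [-0.0643 -0.0641  0.0542  0.0556] bodymid [0.4826 0.3132] allmid [0.4825 0.3132]
0.65 6565 [0.43  0.166 0.033]
[0.47509676 0.30397808 0.17753909]
top 211 X [-0.0547 -0.0336  0.0478] Y [-0.0376  0.0169  0.0372]
scene 242 X [-0.0516  0.0304  0.0515] Y [-0.0369  0.0234  0.0396]
```

View pics/w5.png

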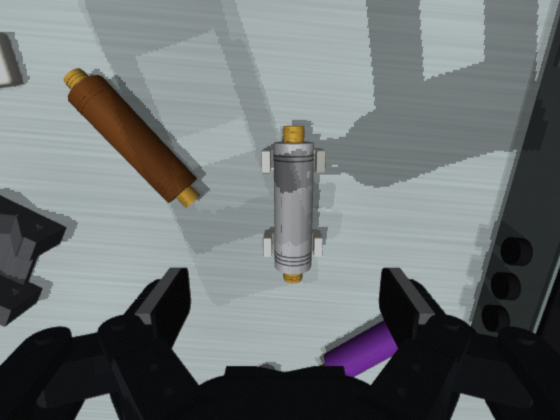

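The spare is at (293,205), grey with brass at both ends, resting on the white saddles at rows 160 and 243. The brown dummy is well clear at (130,140). Centre (0.4826, 0.3132, 0.030), angle 4.8°, and the three views agree.

```bash
python3 -m creep '[[100,[0.9,0.7,2],0],[100,[0,0,4],0],[100,[0,0,3],0],[100,[0,0,1.5],0],[100,[0,0,0.5],0],[100,[0,0,0],0]]'; python3 go.py 0.4826 0.3132 0.0095 4.8
```

```text
time_s: 15.12
eef_pos: [0.4846, 0.3124, 0.0628]
tool_rot: [[-0.074, 0.997, 0.0], [0.997, 0.074, 0.002], [0.002, 0.0, -1.0]]
contact_force: [-0.5, -0.3, 0.6]
opening: 0.0858
t 15.125 pos [0.4846 0.3124 0.0628] ang 4.26 shift cm [ 0.09 -0.19  5.33] turn -0.54 F [-0.53 -0.32  0.55] op 0.0858 tilt [ 2.0e-04  1.9e-03 -1.0e+00]
```

```bash
python3 -m creep '[[100,[0.1,-0.3,2],-0.5],[100,[0,-0.1,1.5],0],[100,[0,0,1],0],[100,[0,0,0.4],0],[100,[0,0,0],0]]'; python3 go.py 0.4826 0.3132 0.0095 4.8
```

```text
time_s: 15.75
eef_pos: [0.4843, 0.3147, 0.0161]
tool_rot: [[-0.083, 0.997, 0.008], [0.997, 0.082, 0.005], [0.004, 0.009, -1.0]]
contact_force: [-0.3, 0.0, 0.5]
opening: 0.0854
t 15.75 pos [0.4843 0.3147 0.0161] ang 4.73 shift cm [-0.13 -0.19  0.66] turn -0.07 F [-0.33  0.03  0.54] op 0.0854 tilt [ 0.0083  0.0052 -1.    ]
```

```bash
python3 -m creep '[[100,[-0.13,-0.2,0.5],0],[100,[0,0,0.1],0],[100,[0,0,0],0]]'; python3 go.py 0.4826 0.3132 0.0095 4.8
```

```text
time_s: 16.12
eef_pos: [0.483, 0.3133, 0.0106]
tool_rot: [[-0.082, 0.997, 0.01], [0.997, 0.082, 0.006], [0.005, 0.01, -1.0]]
contact_force: [-0.4, 0.9, 0.6]
opening: 0.0852
t 16.125 pos [0.483  0.3133 0.0106] ang 4.73 shift cm [-0.01 -0.04  0.11] turn -0.07 F [-0.38  0.89  0.64] op 0.0852 tilt [ 0.0098  0.0058 -0.9999]
```

```bash
python3 -m creep '[[0,[0,0,0],0],[0,[0,0,0],0],[0,[0,0,0],0],[0,[0,0,0],0],[0,[0,0,0],0],[0,[0,0,0],0]]'; python3 go.py 0.4826 0.3132 0.0095 4.8
```

```text
time_s: 16.88
eef_pos: [0.4834, 0.3136, 0.0112]
tool_rot: [[-0.082, 0.997, 0.011], [0.997, 0.082, 0.006], [0.005, 0.011, -1.0]]
contact_force: [-0.9, -0.3, 1.1]
opening: 0.0341
t 16.875 pos [0.4834 0.3136 0.0112] ang 4.73 shift cm [-0.04 -0.09  0.17] turn -0.07 F [-0.94 -0.29  1.15] op 0.0341 tilt [ 0.0109  0.0063 -0.9999]
```

```bash
python3 -m creep '[[0,[0,0,-0.5],0],[0,[0,0,-1.5],0],[0,[0,0,-3],0],[0,[0,0,-4],0],[0,[0,0,-3],0],[0,[0,0,-1],0],[0,[0,0,0],0]]'; python3 go.py 0.5632 0.0240 0.13 -24.7
```

```text
time_s: 17.75
eef_pos: [0.4809, 0.3123, 0.1476]
tool_rot: [[-0.082, 0.997, 0.009], [0.997, 0.082, 0.006], [0.005, 0.01, -1.0]]
contact_force: [1.2, 0.1, -1.8]
opening: 0.0348
t 17.75 pos [0.4809 0.3123 0.1476] ang 4.73 shift cm [-29.42   5.81   1.68] turn 29.43 F [ 1.22  0.08 -1.77] op 0.0348 tilt [ 0.0095  0.0056 -0.9999]
```

```bash
python3 -m creep '[[0,[-2,0.4,0],0],[0,[-4,0.8,0],0],[0,[-5,1,0],0],[0,[-5,1,0],0],[0,[-5,1,0],0],[0,[-4,0.8,0],0],[0,[-2.2,0.4,0],0],[0,[-1,0.1,0],0],[0,[0,0,0],7],[0,[0,0,0],9],[0,[0,0,0],8],[0,[0,0,0],4],[0,[0,0,0],0]]'; python3 go.py 0.5632 0.0240 0.13 -24.7
```

```text
time_s: 19.38
eef_pos: [0.5503, 0.019, 0.1299]
tool_rot: [[0.41, 0.912, -0.021], [0.912, -0.41, 0.004], [-0.005, -0.021, -1.0]]
contact_force: [-0.4, -0.5, -2.9]
opening: 0.0347
t 19.375 pos [0.5503 0.019  0.1299] ang -24.18 shift cm [ 0.98  0.97 -0.04] turn 0.52 F [-0.35 -0.55 -2.88] op 0.0347 tilt [-0.021   0.0042 -0.9998]
```

```bash
python3 -m creep '[[0,[0.95,0.9,1.5],0.5],[0,[0,0,2.5],0],[0,[0,0,1.5],0],[0,[0,0,0.5],0],[0,[0,0,0],0]]'; python3 go.py 0.564 0.0236 0.027 -24.75
python3 - <<'E'
from h import *
o,im,d=snap('wrist','w6.png');snap('scene','s6.png')
E
```

```text
time_s: 20.0
eef_pos: [0.5625, 0.0258, 0.0646]
tool_rot: [[0.414, 0.91, -0.022], [0.91, -0.414, 0.005], [-0.005, -0.022, -1.0]]
contact_force: [-0.2, -0.0, -1.9]
opening: 0.0343
t 20.0 pos [0.5625 0.0258 0.0646] ang -24.46 shift cm [-0.12  0.32  3.76] turn 0.29 F [-0.21 -0.03 -1.9 ] op 0.0343 tilt [-0.0224  0.005  -0.9997]
```

View pics/w6.png

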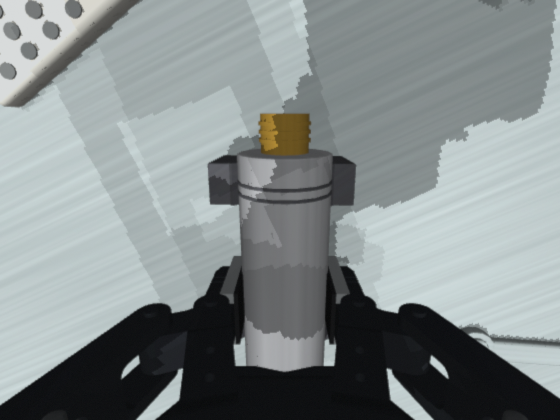

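View pics/s6.png

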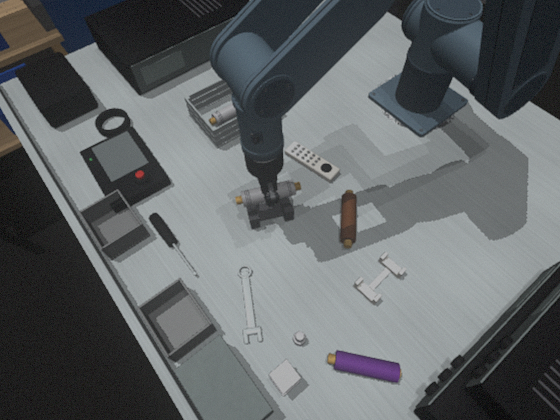

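The good barrel is above the V-block and in line with the groove: the barrel's middle is at column 285 and the cheek's at 282. The reject is in the basket at (225,115) in the scene view. Now I lower slowly.

```bash
python3 -m creep '[[0,[-0.12,0.2,0.8],0.3],[0,[0,0.1,0.8],0],[0,[0,0,0.6],0],[0,[0,0,0.3],0],[0,[0,0,0],0]]'; python3 go.py 0.564 0.0236 0.027 -24.75
```

```text
time_s: 20.72
eef_pos: [0.5657, 0.0229, 0.04]
tool_rot: [[0.419, 0.908, -0.018], [0.908, -0.419, 0.004], [-0.004, -0.018, -1.0]]
contact_force: [0.4, 0.1, -3.1]
opening: 0.0344
t 20.725 pos [0.5657 0.0229 0.04  ] ang -24.8 shift cm [-0.01 -0.16  1.3 ] turn -0.05 F [ 0.37  0.09 -3.11] op 0.0344 tilt [-0.0182  0.0043 -0.9998]
```

```bash
python3 -m creep '[[0,[0,-0.2,0.5],0],[0,[0,0,0.3],0],[0,[0,0,0.1],0],[0,[0,0,0],0]]'; python3 go.py 0.564 0.0236 0.027 -24.75
```

```text
time_s: 21.22
eef_pos: [0.5637, 0.024, 0.0307]
tool_rot: [[0.419, 0.908, -0.018], [0.908, -0.419, 0.004], [-0.004, -0.018, -1.0]]
contact_force: [-0.0, 0.5, -1.5]
opening: 0.0347
t 21.225 pos [0.5637 0.024  0.0307] ang -24.79 shift cm [-0.02  0.05  0.37] turn -0.04 F [-0.04  0.46 -1.55] op 0.0347 tilt [-0.0177  0.0043 -0.9998]
```

```bash
python3 -m creep '[[0,[0,0.05,0.2],0],[0,[0,0,0.1],0],[0,[0,0,0],0]]'; python3 go.py 0.564 0.0236 0.027 -24.75;  python3 -m creep '[[0,[0,0,0.1],0],[0,[0,0,0],0]]'; python3 go.py 0.564 0.0236 0.027 -24.75
```

```text
time_s: 21.6
eef_pos: [0.5645, 0.0234, 0.0282]
tool_rot: [[0.419, 0.908, -0.017], [0.908, -0.419, 0.004], [-0.004, -0.017, -1.0]]
contact_force: [-1.1, 0.3, 0.3]
opening: 0.0342
t 21.6 pos [0.5645 0.0234 0.0282] ang -24.79 shift cm [-0.   -0.05  0.12] turn -0.04 F [-1.14  0.3   0.26] op 0.0342 tilt [-0.017   0.0037 -0.9998]
time_s: 21.85
eef_pos: [0.5645, 0.0231, 0.0277]
tool_rot: [[0.419, 0.908, -0.017], [0.908, -0.419, 0.003], [-0.004, -0.016, -1.0]]
contact_force: [-0.7, -1.7, 1.4]
opening: 0.0341
t 21.85 pos [0.5645 0.0231 0.0277] ang -24.8 shift cm [ 0.02 -0.07  0.07] turn -0.05 F [-0.71 -1.66  1.35] op 0.0341 tilt [-0.0166  0.0033 -0.9999]
```

```bash
python3 -m creep '[[0,[0,0,0.15],0],[0,[0,0,0.15],0]]'; python3 go.py 0.564 0.0236 0.027 -24.75;  python3 -m creep '[[0,[0,0,0.2],0],[0,[0,0,0.2],0]]'; python3 go.py 0.564 0.0236 0.027 -24.75
```

```text
time_s: 22.1
eef_pos: [0.5645, 0.0227, 0.0266]
tool_rot: [[0.419, 0.908, -0.016], [0.908, -0.419, 0.002], [-0.004, -0.016, -1.0]]
contact_force: [-8.8, -0.8, 19.7]
opening: 0.0345
t 22.1 pos [0.5645 0.0227 0.0266] ang -24.78 shift cm [ 0.06 -0.08 -0.04] turn -0.03 F [-8.79 -0.85 19.75] op 0.0345 tilt [-0.016   0.0025 -0.9999]
time_s: 22.35
eef_pos: [0.5645, 0.0227, 0.0265]
tool_rot: [[0.419, 0.908, -0.015], [0.908, -0.419, 0.002], [-0.004, -0.014, -1.0]]
contact_force: [-7.4, -1.2, 18.5]
opening: 0.0341
t 22.35 pos [0.5645 0.0227 0.0265] ang -24.75 shift cm [ 0.06 -0.09 -0.05] turn 0.0 F [-7.39 -1.21 18.54] op 0.0341 tilt [-0.0146  0.0018 -0.9999]
```

```bash
cat > chk.py <<'E'
from h import *
u=np.array([.908,-.419,0]);n=np.array([.419,.908,0])
for i in range(6):
    optics.get_image('top');o=readout.get_obs();f=np.array(o['contact_force'])
    print(o['time_s'],'u',(f@u).round(2),'n',(f@n).round(2),'z',f[2].round(2),np.round(o['eef_pos'],4),np.round(o['ft_torque'],2))
E
python3 -m creep '[[0,[-0.03,-0.05,0.1],0],[0,[-0.03,-0.05,0.1],0]]'; python3 chk.py
```

```text
time_s: 22.6
eef_pos: [0.5646, 0.0227, 0.0267]
tool_rot: [[0.418, 0.908, -0.011], [0.908, -0.418, 0.002], [-0.003, -0.01, -1.0]]
contact_force: [-3.1, 0.6, 6.0]
opening: 0.0342
22.65 u -2.34 n -0.57 z 7.53 [0.5645 0.0227 0.0266] [-0.13  0.18 -0.06]
22.7 u -2.56 n -1.18 z 8.07 [0.5645 0.0227 0.0266] [-0.13  0.19 -0.01]
22.75 u -1.8 n -0.91 z 8.07 [0.5645 0.0227 0.0266] [-0.13  0.16 -0.04]
22.8 u -2.37 n -1.76 z 7.89 [0.5646 0.0227 0.0267] [-0.12  0.15  0.  ]
22.85 u -3.45 n -2.27 z 6.58 [0.5646 0.0227 0.0266] [-0.11  0.21 -0.06]
22.9 u -2.88 n -1.33 z 6.94 [0.5645 0.0227 0.0266] [-0.08  0.22 -0.04]
```

```bash
python3 -m creep '[[0,[-0.03,-0.05,0.13],0],[0,[-0.03,-0.05,0.13],0]]'; python3 chk.py
python3 - <<'E'
from h import *
o,im,d=snap('wrist','w7.png');M,K=T('wrist',o)
from rig import trace
P=cloud(d,M,K)
snap('scene','s7.png');snap('top','t7.png')
a=np.radians(-24.75);u=np.array([np.cos(a),np.sin(a)]);n=np.array([-u[1],u[0]]);c=np.array([.5632,.0240])
X=(P[...,:2]-c)@u;Y=(P[...,:2]-c)@n;Z=P[...,2]
m=(d>0)&(abs(X)<.1)&(abs(Y)<.012)&(Z>.04)&(Z<.075)
for b in np.arange(-.09,-.02,.004):
    s=m&(X>=b)&(X<b+.004)
    if s.sum()>5: print(b.round(3),s.sum(),np.percentile(Z[s],98).round(4),end='; ')
k=(d>0)&(X>-.07)&(X<-.02)&(abs(Y)>.026)&(abs(Y)<.04)&(Z>.04)&(Z<.049)
print('\ncheek X',np.percentile(X[k],[1,99]).round(4) if k.sum() else None)
E
```

```text
time_s: 23.15
eef_pos: [0.5646, 0.0227, 0.0266]
tool_rot: [[0.418, 0.908, -0.008], [0.908, -0.418, 0.001], [-0.002, -0.007, -1.0]]
contact_force: [-3.6, -0.3, 10.8]
opening: 0.0346
23.2 u -2.71 n -1.89 z 11.09 [0.5646 0.0227 0.0266] [-0.16  0.42 -0.09]
23.25 u -3.26 n -1.38 z 10.9 [0.5646 0.0227 0.0266] [-0.1   0.41 -0.06]
23.3 u -2.85 n -2.02 z 11.06 [0.5646 0.0227 0.0266] [-0.13  0.43 -0.08]
23.35 u -3.22 n -2.18 z 10.4 [0.5646 0.0227 0.0266] [-0.14  0.46 -0.09]
23.4 u -3.62 n -1.89 z 11.66 [0.5646 0.0227 0.0266] [-0.09  0.42 -0.07]
23.45 u -2.88 n -3.03 z 11.17 [0.5646 0.0227 0.0266] [-0.11  0.39 -0.06]
-0.074 317 0.0556; -0.07 595 0.056; -0.066 577 0.0563; -0.062 794 0.0626; -0.058 843 0.0645; -0.054 814 0.0644; -0.05 786 0.0646; -0.046 760 0.0645; -0.042 747 0.0644; -0.038 711 0.0643; -0.034 695 0.0644; -0.03 678 0.0644; -0.026 673 0.0644; -0.022 627 0.0644; 
cheek X [-0.0521 -0.0305]
```

View pics/w7.png

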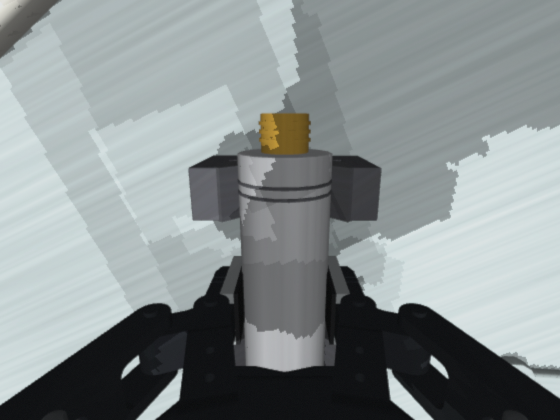

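View pics/s7.png

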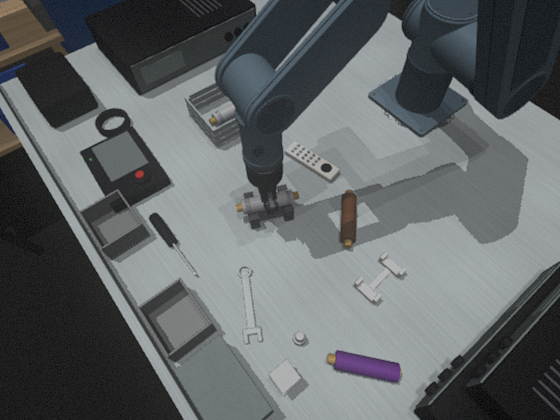

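The barrel lies level in the V at (285,260), with its top at 64.4 mm; the seated reject read 65 mm. Its end overhangs the cheek by about 8–9 mm, where 8 mm means centred. The reject is in the basket, and the remote and spanner haven't moved. The push is steady at about 11 N, so I'm handing in.

```bash
python3 -c "
from rig import env,readout
print(readout.get_obs()['contact_force'],readout.get_obs()['time_s']);print(env.sign_off())"
```

```text
[-3.63947008 -0.19902598 11.13834831] 23.6
the job is handed in; nothing more can be done
None
```

The reject is in the wire basket, let go, and the good barrel is seated in the V-block, still gripped and pressed down. I handed the job in at 23.6 s; the sign-off gives no verdict.

**Final readings, steady over the last 0.4 s:**
- **Push:** the downward push was about 11 N (10.4–11.7 N). Side force was about 2–3 N across the groove and 3 N along it, so I work out that both V walls bear about 6 N or more. I could not measure the wall forces directly.
- **Position:** the barrel's end overhangs the cheek by about 8–9 mm, where 8 mm is exactly centred, so it is centred lengthwise to about 1 mm.
- **Height:** the barrel is level, with its top measured at 64.4 mm. The nominal height is 63.5 mm, and the seated reject also read high, at about 65 mm.
- **Rest of the scene:** in the last scene picture the remote and the spanner look unmoved and the arm was never near the red button.

**What did not agree:**
- The first firm push gave about 18–20 N with a sideways bias, so I eased it to the final value.
- The tool tilted up to about 1.3° during moves. It was about 0.5° at the end.
- The top camera's V-block position along the groove differed from the wrist camera's by about 2 mm. I used the wrist value.

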